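# Check the depth of a screen-press hinge socket

### The job

Before the screen goes on, check that the hinge socket in the blue block is clear of dried ink to its full depth: take the orange-handled depth rod out of its rack and lower it gently, upright, into the blind hole in the blue block until it bottoms out. Keep hold of the handle and press the rod lightly against the bottom for about two seconds, then let go and leave it standing in the hole. Do not drop the rod in or ram it, and leave the black-handled rod hanging in the rack.

Things in the scene. Friction and masses are not known exactly. Their poses are not given: they have to be found in the camera images.
- depth_rod: Loose upright depth rod, 144 mm long, 0.2 kg. Origin: centre of its foot; z up the rod. Shaft 16 mm thick; flat collar 60 mm across at 64-70 mm; orange grip 26 mm thick at 76-144 mm. Hangs by its collar in a hole of a fixed wooden rack (75 x 220 x 75 mm high; holes 30 mm wide, 130 mm apart), foot 11 mm above the table. Bottomed out in the block, its collar stands 4 mm above the block's top.
- blue_block: Blue hinge block of the screen press, fixed to the table, 90 x 90 mm, 75 mm high, with dark feet 12 mm high on its x sides (134 mm overall). Origin: centre of its underside, on the table; z up. In the middle of its top is a bright-rimmed round blind hole 40 mm in diameter, 60 mm deep, with a rigid flat floor 15 mm above the origin.
- yellow_block: Yellow hinge block, the same shape and size as the blue one with the same hole, also fixed to the table; same origin. Not to be used.
- short_rod: Short rod with a black handle, hanging in the other hole of the same rack, 0.2 kg. Origin: centre of its foot, 35 mm above the table at the start, z up; collar 60 mm in diameter from 40 to 46 mm, black grip 26 mm in diameter from 52 to 120 mm. Not to be used.
Mind the look-alikes: they are no part of the job. Leave any pink or turquoise look-alike of the depth_rod alone. Of the things that look like the blue_block, take the one that is nearest to the robot's base at the start.

How it is judged:
By the outcome, as a careful person would: the job done as asked, in the order asked, and still so for the second after the job is handed in, with the robot touching nothing.
It also fails if it takes over 43 s, if anything falls off the work surface, if the arm or the gripper's body presses on something with over 40 N, if the wrist force passes 120 N, or if a joint passes its speed limit or range.

### The arm

A 6-joint arm with a two-finger parallel gripper is mounted at the origin on the work surface. World frame = base frame: x ahead of the robot, y to its left, z up, the work surface at z = 0. Lengths are in m, angles in rad, forces in N, time in s.
With the tool pointing down it reaches from about 0.35 to 0.975 m from the base axis. Payload 4.9 kg.
Tool frame: the origin (TCP) lies on the centre line of the jaws, within the pads' length; the fingertips stand 14 mm ahead of it and the grasp point (between the pads) lies 5 mm behind it; x points along the fingers, z is the direction in which the jaws open and shut, and the axes are right-handed (so a half turn about x gives the same grasp; the last joint's range is limited). The gripper opens to 85 mm and grips with 20 to 120 N. Pads are 22 mm wide; open, the fingers measure 114 mm over their backs; the gripper's body (76 mm by 85 mm) begins 54 mm behind the grasp point. The pads swing forward as they close: fully open they stand 13 mm farther back than shut.
Start: joints at [-1.326, 0.053, 1.613, -0, 1.476, -0.119], TCP at [0.222, -0.584, 0.245] pointing down, gripper open.
Joint ranges: [-3.01, 3.01], [-1.01, 2.22], [0.06, 2.58], [-1.02, 4.17], [0.09, 2.62], [-3.14, 3.14]. Speed limits (rad/s): [2.57, 2.57, 3.14, 3.14, 3.14, 3.14].

### API

Orientations are given as a rotation vector (axis times angle).
In Python, from station import ctrl gives the robot as it stands.
- The arm moves only by the tool move_arm, never from a script. Its argument "increments" is a list that holds one entry, the list of rows, each a list of 4 numbers: the shift along the tool's x, y, z in units of 25 cm (1.0 is 25 cm), then the turn about the tool's x in units of 90 degrees (1.0 is 90 degrees). A call has 1 to 20 rows; each row shifts and turns the commanded pose from where the row before left it, along the tool's axes as they then stand; what a row does not reach is not made up. A row lasts 1/12 s, in which the tool goes at most 41.7 mm and 7.16 degrees, less where a joint would pass 70% of its speed; a pose out of reach is approached as far as the arm can. A call with a number of a shift or a turn outside -1 to 1 is refused whole. A call with a gripper value outside its range is refused whole. "gripper" is the closure, from 0 (fully open) to 1 (shut), set as the call begins (left out, the last holds). The fingers move at their own pace and stop on an object; "squeeze" is the grip in N (left out, the last holds). Time passes only in rows, so rows that do not move let the fingers close. It gives the time, the measured TCP pose, the force and the opening at its end, in the units of the state.
- ctrl.get_obs(): the state, without advancing time (a new reading comes with each control period).
- ctrl.get_image(name): name is "side" or "top" or "wrist"; returns a dict with "pixels" (480x640x3 uint8, red, green, blue), "depth" (480x640 float32, m along the optical axis (not along the pixel's ray), 0 where there is no reading), "K" (3x3 intrinsics, pixels), "extrinsics" (4x4, takes a point from camera to world coordinates); the wrist camera has in their place "tool_from_camera" (4x4, takes a point from camera to tool coordinates, whose origin is the TCP and whose axes are the tool frame's). Camera axes: x right, y up, looking along -z (the intrinsics and any distortion apply to the point x, -y, -z); pixel columns grow to the right and rows downward; lengths in m; the calibration is good to about 2 mm. The wrist camera is an equidistant fisheye: a pixel r from the principal point sees the ray r / f radians off the axis. A picture is of the moment at which its call begins: read the wrist's pose just before it.
- ctrl.finish_job(): hands the job in, once; it reports no verdict.
Trained networks look in the newest picture that a camera, given by its name, has taken for a name from the list of things; names that differ only in an ending like _2 or _b are one class to them, and where a whole thing is asked for, a point or a joint stands for the part that bears it (a point fixed in the world has none). Each returns a list of dicts, best first, with "score" (0 to 1); they miss things now and then, are a little off and sometimes report something else, mostly with a low value. They report only what shows in the picture. A call takes as long as a camera call. They do not tell look-alikes from the thing itself.
- ctrl.trace(camera, target): "region" (480x640 bool, what is visible of it) and "pixel" ([row, column] in pixels, amid what is visible of it).
The state is a dict: "t": time; "q": joint angles; "dq": joint speeds; "effort": joint torques, N m; "tool_pos": TCP position; "tool_rot": TCP orientation; "contact_force": force on the tool from outside, world axes, zero at the start; "wrist_torque": the same for the moment, N m; "opening": finger opening in m.
Only numpy, scipy, OpenCV 4.12 (cv2) and the standard library are available. Lean on these libraries where they do the work, as an engineer would, in place of code of your own. Each camera call takes 0.05 s, during which the arm holds its last target. There are 200 camera calls.

## Working session

There is one attempt and no reset: what is moved stays moved. The work goes in short steps, Python scripts to look and compute and a tool call to move; the robot and the scene stay as the last step left them, time stands still between calls to the robot, and variables do not carry over. Pictures are saved under pics/ and viewed, about 8 in all and at most 12, crops included, and the job is handed in when it is done.

Besides the shell and the picture viewer there is one more tool, called in YAML: its name, and indented under it one key for each argument. move_arm: Moves the arm, as the interface text tells. Shifts and turns lie within -1 to 1; 1 stands for 25 cm of shift or 90 degrees of turn. Its arguments: {"type":"object","properties":{"increments":{"type":"array","items":{"type":"array","items":{"type":"array","items":{"type":"number","minimum":-1,"maximum":1}}}},"gripper":{"type":"number"},"squeeze":{"type":"number"}},"required":["increments"]}

```bash
mkdir -p pics; ls; cat > h.py <<'E'
import numpy as np, cv2
from station import ctrl
from scipy.spatial.transform import Rotation as R
def pts(im):
    d=im["depth"];K=im["K"];v,u=np.mgrid[:480,:640]
    x=(u-K[0,2])/K[0,0]*d;y=(v-K[1,2])/K[1,1]*d
    P=np.stack([x,-y,-d],-1)
    E=im["extrinsics"];W=P@E[:3,:3].T+E[:3,3];W[d==0]=np.nan
    return W
def save(im,n): cv2.imwrite("pics/"+n,im["pixels"][:,:,::-1])
E
python3 - <<'E'
from h import *
o=ctrl.get_obs();print(o)
for c in("top","side"):
    im=ctrl.get_image(c);save(im,c+"0.png");W=pts(im);np.savez(c+"0.npz",W=W,px=im["pixels"])
    for n in("depth_rod","blue_block","yellow_block","short_rod"):
        for r in ctrl.trace(c,n):
            m=r["region"];w=W[m];w=w[~np.isnan(w[:,0])]
            if len(w)==0: continue
            z=np.percentile(w[:,2],98);t=w[w[:,2]>z-.006]
            print(c,n,round(r["score"],2),np.round(r["pixel"]),m.sum(),"top z",z.round(3),"mid",((np.percentile(t,2,0)+np.percentile(t,98,0))/2).round(4),"ext",np.ptp(t,0).round(3),"rgb",np.median(im["pixels"][m],0))
E
```

```text
pics
{'t': 0.0, 'q': array([-1.32601561e+00,  5.33194658e-02,  1.61431046e+00,  9.79609973e-08,
        1.47598440e+00, -1.19039177e-01]), 'dq': array([-0.00178361, -0.00035365,  0.00047297, -0.00102076,  0.00182058,
       -0.0015235 ]), 'effort': array([-1.41166747e-03, -3.93681335e+01, -3.70180249e+01, -1.71254096e-04,
        7.00518911e-03,  1.10445157e-05]), 'tool_pos': array([ 0.2222359 , -0.58351504,  0.24407633]), 'tool_rot': array([ 0.93846828,  1.36119003, -0.93626001]), 'contact_force': array([-0.11589948,  0.66344944,  0.07439639]), 'wrist_torque': array([ 0.00340968, -0.01108567, -0.01543369]), 'opening': 0.08541323269277036}
top depth_rod 0.77 [323. 422.] 803 top z 0.145 mid [ 0.3739 -0.1796  0.1432] ext [0.024 0.024 0.01 ] rgb [128.  68.  85.]
top depth_rod 0.68 [263. 419.] 802 top z 0.156 mid [ 0.4857 -0.1716  0.154 ] ext [0.023 0.025 0.007] rgb [149. 132. 137.]
top depth_rod 0.59 [191. 397.] 740 top z 0.145 mid [ 0.6227 -0.1392  0.1428] ext [0.024 0.024 0.007] rgb [37. 89. 87.]
top blue_block 0.87 [258. 191.] 3298 top z 0.077 mid [0.5121 0.2742 0.0747] ext [0.095 0.
[... 540 characters left out ...]
97.] 853 top z 0.145 mid [ 0.6232 -0.1401  0.1424] ext [0.024 0.027 0.008] rgb [ 48. 107.  99.]
side depth_rod 0.55 [178. 413.] 829 top z 0.145 mid [ 0.3733 -0.18    0.1429] ext [0.025 0.023 0.007] rgb [146.  76.  91.]
side blue_block 0.82 [357. 312.] 5803 top z 0.077 mid [0.5118 0.2733 0.0747] ext [0.096 0.097 0.008] rgb [54. 80. 98.]
side blue_block 0.65 [294. 208.] 4435 top z 0.077 mid [0.7148 0.1812 0.0749] ext [0.099 0.101 0.008] rgb [51. 74. 86.]
side yellow_block 0.57 [258. 320.] 3546 top z 0.077 mid [0.5398 0.0396 0.0745] ext [0.108 0.11  0.008] rgb [163. 117.  26.]
side short_rod 0.92 [135. 359.] 429 top z 0.156 mid [ 0.5083 -0.2999  0.1536] ext [0.024 0.029 0.007] rgb [48. 43. 42.]
```

View pics/top0.png

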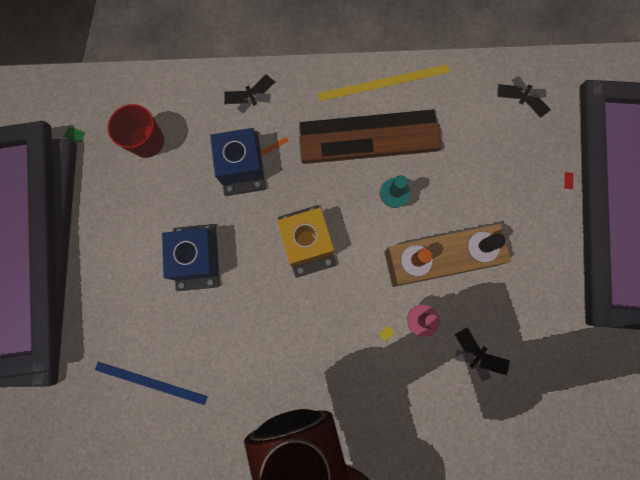

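View pics/side0.png

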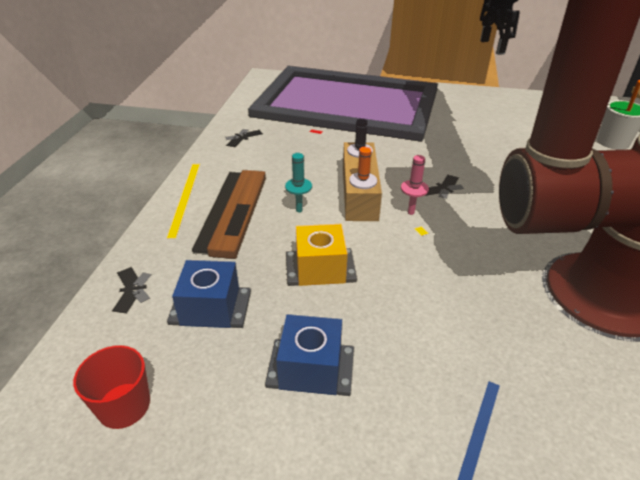

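```bash
python3 - <<'E'
from h import *
o=ctrl.get_obs();print(R.from_rotvec(o["tool_rot"]).as_matrix().round(4))
for c in("top0","side0"):
    W=np.load(c+".npz")["W"]
    for n,(x,y) in dict(blue=(.512,.274),blue2=(.716,.181)).items():
        sel=(abs(W[...,0]-x)<.09)&(abs(W[...,1]-y)<.09)&(W[...,2]>.066)&(W[...,2]<.085)
        r=cv2.minAreaRect((W[sel][:,:2]*1000).astype(np.float32));print(c,n,r)
        m=np.hypot(W[...,0]-x,W[...,1]-y)<.024
        s=m&(W[...,2]<.06);print(" hole pts",W[s].mean(0).round(4),s.sum(),W[s][:,2].min().round(4) if s.any() else 0)
    # grip slab of the rod, 90-150mm
    s=(np.hypot(W[...,0]-.4855,W[...,1]+.1715)<.02)&(W[...,2]>.148)
    print("rod top",((W[s].max(0)+W[s].min(0))/2).round(4),W[s].mean(0).round(4))
E
```

```text
[[-0.      0.9346  0.3558]
 [ 0.      0.3558 -0.9346]
 [-1.      0.     -0.    ]]
top0 blue ((512.0765991210938, 274.7898254394531), (90.52812194824219, 91.79219055175781), 4.6126556396484375)
 hole pts [0.5175 0.2872 0.0285] 260 0.0106
top0 blue2 ((716.91845703125, 181.21568298339844), (91.916748046875, 90.26886749267578), 7.7178239822387695)
 hole pts [0.73   0.1888 0.0322] 224 0.0109
rod top [ 0.4853 -0.1719  0.1529] [ 0.4857 -0.1713  0.1539]
side0 blue ((512.2150268554688, 272.3046569824219), (90.16963195800781, 93.1987533569336), 4.32833194732666)
 hole pts [0.5158 0.2549 0.0449] 273 0.0214
side0 blue2 ((716.4818725585938, 178.98214721679688), (91.26554870605469, 93.84732818603516), 8.082229614257812)
 hole pts [0.7251 0.1629 0.0504] 141 0.0367
rod top [ 0.4858 -0.1713  0.1527] [ 0.4856 -0.1696  0.1538]
```

The top view shows the orange rod at (257,424) in the wooden rack, beside the black rod. The near blue block is at (253,185), and the second blue block at (151,234) is farther from the base. The side view agrees: orange rod at (165,364), near blue block at (357,312), free air along the route. Next I move above the rod.

move_arm:
  increments:
    - [[0, 0.05, -0.037, 0], [0, 0.098, -0.073, 0], [0, 0.098, -0.073, 0], [0, 0.098, -0.073, 0], [0, 0.098, -0.073, 0], [0, 0.098, -0.073, 0], [0, 0.098, -0.073, 0], [0, 0.098, -0.073, 0], [0, 0.098, -0.073, 0], [0, 0.098, -0.073, 0], [0, 0.098, -0.073, 0], [0, 0.098, -0.073, 0], [0, 0.098, -0.073, 0], [0, 0.098, -0.073, 0], [0, 0.098, -0.073, 0], [0, 0.098, -0.073, 0], [0, 0.05, -0.036, 0], [0, 0, 0, 0], [0, 0, 0, 0], [0, 0, 0, 0]]
  gripper: 0
  squeeze: 40

```text
t: 2.17
tool_pos: [0.4849, -0.1716, 0.2453]
tool_rot: [0.937, 1.36, -0.938]
contact_force: [0.8, 0.3, 0.3]
opening: 0.0851
```

```bash
cat >> h.py <<'E'
def wristpts(im,o):
    d=im["depth"].astype(float);K=im["K"];v,u=np.mgrid[:480,:640]
    a=(u-K[0,2])/K[0,0];b=(v-K[1,2])/K[1,1];r=np.hypot(a,b)+1e-9
    t=np.tan(np.minimum(r,1.5))/r
    P=np.stack([a*t*d,-b*t*d,-d],-1)
    T=im["tool_from_camera"];P=P@T[:3,:3].T+T[:3,3]
    W=P@R.from_rotvec(o["tool_rot"]).as_matrix().T+o["tool_pos"];W[d==0]=np.nan
    return W
E
python3 - <<'E'
from h import *
o=ctrl.get_obs();print(o["t"],o["tool_pos"],o["contact_force"],o["q"].round(2))
im=ctrl.get_image("wrist");save(im,"w1.png");W=wristpts(im,o)
for r in ctrl.trace("wrist","depth_rod"):
    w=W[r["region"]];w=w[~np.isnan(w[:,0])]
    if len(w): z=np.percentile(w[:,2],95);t=w[w[:,2]>z-.006];print(r["score"],r["pixel"],z,((np.percentile(t,2,0)+np.percentile(t,98,0))/2).round(4),np.ptp(t,0).round(3))
E
```

```text
2.1667 [ 0.48488393 -0.17161435  0.24525471] [0.79268586 0.33801505 0.25852081] [-0.48 -0.22  1.87 -0.    1.49  0.72]
0.93 [48.5, 348.5] 0.14347824144230234 [ 0.625  -0.1419  0.1416] [0.025 0.025 0.008]
0.81 [219.0, 324.0] 0.15443883248754461 [ 0.4891 -0.1738  0.1528] [0.026 0.025 0.007]
0.61 [334.4, 286.6] 0.14320750205375798 [ 0.377  -0.1818  0.1411] [0.025 0.025 0.008]
```

move_arm:
  increments:
    - [[0.03, 0.003, 0.003, 0], [0.05, 0.003, 0.003, 0], [0.06, 0, 0, 0], [0.06, 0, 0, 0], [0.06, 0, 0, 0], [0.06, 0, 0, 0], [0.06, 0, 0, 0], [0.05, 0, 0, 0], [0.04, 0, 0, 0], [0.03, 0, 0, 0], [0, 0, 0, 0], [0, 0, 0, 0]]

```text
t: 3.27
tool_pos: [0.4871, -0.1725, 0.12]
tool_rot: [0.937, 1.36, -0.937]
contact_force: [-0.5, 0.4, 0.3]
opening: 0.0857
```

move_arm:
  increments:
    - [[0, 0, 0, 0], [0, 0, 0, 0], [0, 0, 0, 0], [0, 0, 0, 0], [0, 0, 0, 0], [0, 0, 0, 0], [0, 0, 0, 0], [0, 0, 0, 0], [0, 0, 0, 0], [0, 0, 0, 0], [0, 0, 0, 0], [0, 0, 0, 0]]
  gripper: 1
  squeeze: 50

```text
t: 4.27
tool_pos: [0.4876, -0.1726, 0.1209]
tool_rot: [0.937, 1.359, -0.937]
contact_force: [-0.7, -0.8, 5.7]
opening: 0.0248
```

move_arm:
  increments:
    - [[-0.01, 0, 0, 0], [-0.02, 0, 0, 0], [-0.03, 0, 0, 0], [-0.03, 0, 0, 0], [-0.03, 0, 0, 0], [-0.03, 0, 0, 0], [-0.03, 0, 0, 0], [-0.03, 0, 0, 0], [-0.03, 0, 0, 0], [-0.03, 0, 0, 0], [-0.03, 0, 0, 0], [-0.03, 0, 0, 0], [-0.03, 0, 0, 0], [-0.03, 0, 0, 0], [-0.03, 0, 0, 0], [-0.03, 0, 0, 0], [-0.02, 0, 0, 0], [-0.01, 0, 0, 0], [0, 0, 0, 0], [0, 0, 0, 0]]

```text
t: 5.93
tool_pos: [0.4872, -0.1724, 0.2402]
tool_rot: [0.937, 1.36, -0.937]
contact_force: [-0.5, -0.2, -1.1]
opening: 0.0252
```

```bash
python3 - <<'E'
from h import *
o=ctrl.get_obs();print(o["t"],o["tool_pos"],o["contact_force"],o["wrist_torque"],o["opening"])
for c in("side","wrist"):
  im=ctrl.get_image(c);W=pts(im) if c=="side" else wristpts(im,o)
  if c=="side": cv2.imwrite("pics/s2.png",cv2.resize(im["pixels"][60:240,260:500,::-1],None,fx=3,fy=3))
  for r in ctrl.trace(c,"depth_rod"):
    w=W[r["region"]];w=w[~np.isnan(w[:,0])]
    if not len(w) or np.hypot(*(np.median(w[:,:2],0)-[.487,-.172]))>.05: continue
    print(c,r["score"],r["pixel"],np.percentile(w,[1,99],0).round(4))
    for z in np.arange(.1,.27,.01):
      t=w[abs(w[:,2]-z)<.005]
      if len(t)>4: print("  ",z.round(3),len(t),t.mean(0).round(4),np.ptp(t[:,:2],0).round(3))
E
```

```text
5.9333 [ 0.48715935 -0.17236957  0.24015163] [-0.48880044 -0.22105057 -1.11230283] [0.02671895 0.02358573 0.0076581 ] 0.02519068441839303
side 0.91 [133.8, 364.1] [[ 0.4587 -0.1981  0.1335]
 [ 0.5123 -0.1427  0.2658]]
   0.13 6 [ 0.4857 -0.167   0.1334] [0.011 0.002]
   0.14 36 [ 0.4843 -0.1684  0.1398] [0.015 0.012]
   0.15 33 [ 0.486  -0.1713  0.1504] [0.034 0.128]
   0.16 30 [ 0.4854 -0.1713  0.1597] [0.032 0.127]
   0.17 35 [ 0.4842 -0.1676  0.1702] [0.014 0.01 ]
   0.18 26 [ 0.4851 -0.1676  0.1791] [0.014 0.008]
   0.19 6 [ 0.4911 -0.1529  0.1942] [0.046 0.018]
   0.2 308 [ 0.4849 -0.164   0.2003] [0.057 0.061]
   0.21 38 [ 0.4848 -0.1643  0.2109] [0.022 0.012]
   0.22 54 [ 0.485  -0.1628  0.2195] [0.024 0.013]
   0.23 17 [ 0.494  -0.164   0.2303] [0.01  0.018]
   0.24 11 [ 0.4953 -0.1663  0.2392] [0.005 0.011]
   0.25 11 [ 0.4947 -0.1651  0.2499] [0.005 0.009]
   0.26 14 [ 0.4947 -0.1646  0.2598] [0.005 0.006]
wrist 0.75 [294.5, 319.8] [[ 0.4766 -0.1978  0.1974]
 [ 0.516  -0.1453  0.2742]]
   0.19 22 [ 0.5127 -0.16    0.1943] [0.017 0.034]
   0.2 5510 [ 0.5002 -0.1681  0.1992] [0.046 0.059]
   0.21 184 [ 0.4976 -0.169   0.211 ] [0.014 0.023]
   0.22 548 [ 0.497  -0.1693  0.2199] [0.018 0.025]
   0.23 544 [ 0.4974 -0.1694  0.2301] [0.018 0.036]
   0.24 663 [ 0.4972 -0.1688  0.2401] [0.015 0.024]
   0.25 776 [ 0.4974 -0.1689  0.2502] [0.015 0.022]
   0.26 953 [ 0.4976 -0.1689  0.2607] [0.017 0.025]
```

View pics/s2.png

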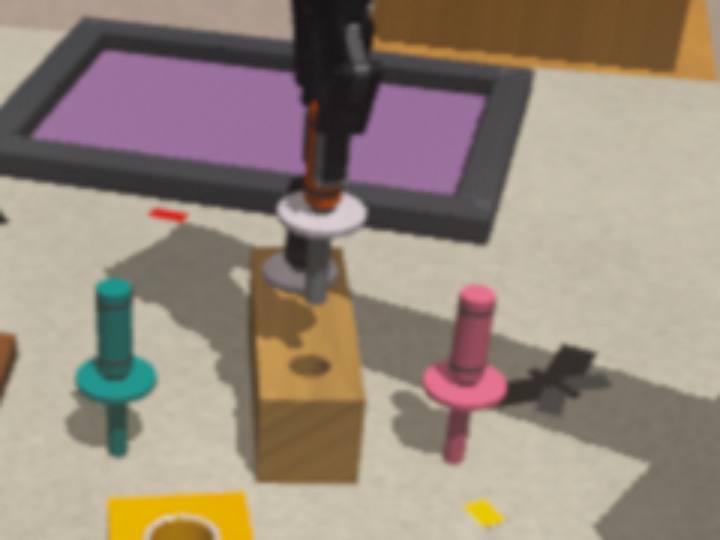

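The crop shows the orange rod hanging upright below the gripper at (320,200). Its rack hole at (310,365) is empty, and the black rod is still in the rack. Next I carry it to the near blue block.

move_arm:
  increments:
    - [[0, 0.017, -0.03775, 0], [0, 0.017, -0.03775, 0], [0, 0.034, -0.0755, 0], [0, 0.034, -0.0755, 0], [0, 0.034, -0.0755, 0], [0, 0.034, -0.0755, 0], [0, 0.034, -0.0755, 0], [0, 0.034, -0.0755, 0], [0, 0.034, -0.0755, 0], [0, 0.034, -0.0755, 0], [0, 0.034, -0.0755, 0], [0, 0.034, -0.0755, 0], [0, 0.034, -0.0755, 0], [0, 0.034, -0.0755, 0], [0, 0.034, -0.0755, 0], [0, 0.034, -0.0755, 0], [0, 0.034, -0.0755, 0], [0, 0.034, -0.0755, 0], [0, 0.034, -0.0755, 0], [0, 0.034, -0.0755, 0]]

```text
t: 7.8
tool_pos: [0.5097, 0.2223, 0.2402]
tool_rot: [0.937, 1.36, -0.937]
contact_force: [0.1, 0.1, -1.3]
opening: 0.0249
```

move_arm:
  increments:
    - [[0, 0.034, -0.0755, 0], [0, 0.034, -0.0755, 0], [0, 0.017, -0.03775, 0], [0, 0, 0, 0], [0, 0, 0, 0], [0, 0, 0, 0], [0, 0, 0, 0]]

```text
t: 8.38
tool_pos: [0.5136, 0.271, 0.2403]
tool_rot: [0.938, 1.359, -0.938]
contact_force: [0.3, -0.7, -1.6]
opening: 0.0251
```

```bash
cat > chk.py <<'E'
from h import *
import sys
o=ctrl.get_obs();print(o["t"],o["tool_pos"].round(4),o["contact_force"].round(2),o["opening"].round(4))
for c in("side","top"):
  im=ctrl.get_image(c);W=pts(im)
  if c=="side": cv2.imwrite("pics/"+sys.argv[1],cv2.resize(im["pixels"][220:420,220:420,::-1],None,fx=3,fy=3))
  for r in ctrl.trace(c,"depth_rod"):
    w=W[r["region"]];w=w[~np.isnan(w[:,0])]
    if not len(w) or np.hypot(*(np.median(w[:,:2],0)-[.512,.2735]))>.05: continue
    for z in np.arange(.08,.28,.01):
      t=w[(abs(w[:,2]-z)<.005)&(np.hypot(w[:,0]-.512,w[:,1]-.2735)<.05)]
      if len(t)>4: print(c,"  ",z.round(3),len(t),t.mean(0).round(4),np.percentile(t[:,:2],[2,98],0).mean(0).round(4),np.ptp(t[:,:2],0).round(3))
E
python3 chk.py s3.png
```

```text
Traceback (most recent call last):
  File "chk.py", line 3, in <module>
    o=ctrl.get_obs();print(o["t"],o["tool_pos"].round(4),o["contact_force"].round(2),o["opening"].round(4))
                                                                                     ^^^^^^^^^^^^^^^^^^
AttributeError: 'float' object has no attribute 'round'
```

```bash
sed -i 's/o\["opening"\].round(4)/o["opening"]/' chk.py; python3 chk.py s3.png
```

```text
8.3833 [0.5136 0.271  0.2403] [ 0.33 -0.67 -1.59] 0.025101488268955075
side    0.13 18 [0.5117 0.2756 0.1331] [0.5118 0.2745] [0.014 0.01 ]
side    0.14 49 [0.5103 0.2757 0.1397] [0.5113 0.2747] [0.014 0.009]
side    0.15 55 [0.5106 0.2756 0.1498] [0.5112 0.2745] [0.014 0.008]
side    0.16 45 [0.5108 0.2762 0.1597] [0.5117 0.2755] [0.013 0.008]
side    0.17 32 [0.5109 0.2764 0.1679] [0.5112 0.2758] [0.013 0.007]
side    0.2 845 [0.5104 0.2785 0.2001] [0.5117 0.2746] [0.059 0.057]
side    0.21 62 [0.5104 0.2801 0.2115] [0.5112 0.2779] [0.025 0.011]
side    0.22 55 [0.5135 0.28   0.2184] [0.5125 0.2787] [0.025 0.011]
side    0.23 17 [0.5216 0.2779 0.23  ] [0.5211 0.2796] [0.007 0.016]
side    0.24 17 [0.5218 0.2774 0.24  ] [0.5219 0.2771] [0.004 0.008]
side    0.25 13 [0.5213 0.2784 0.2492] [0.5215 0.278 ] [0.004 0.005]
side    0.27 7 [0.5217 0.2785 0.2673] [0.5218 0.2785] [0.002 0.003]
top    0.08 5 [0.5196 0.2978 0.0759] [0.5244 0.2982] [0.053 0.024]
top    0.2 497 [0.5021 0.2639 0.2   ] [0.5065 0.2685] [0.051 0.054]
top    0.21 14 [0.5035 0.2649 0.2113] [0.5045 0.2665] [0.011 0.013]
top    0.22 26 [0.5027 0.2654 0.2204] [0.5038 0.2674] [0.009 0.018]
top    0.23 24 [0.5028 0.2662 0.2305] [0.5035 0.2684] [0.01  0.031]
top    0.24 25 [0.5033 0.2645 0.2404] [0.5068 0.2612] [0.015 0.031]
top    0.25 24 [0.5029 0.265  0.251 ] [0.5033 0.2665] [0.008 0.014]
top    0.26 20 [0.503  0.2645 0.2606] [0.5036 0.2662] [0.009 0.012]
top    0.27 51 [0.5026 0.2682 0.2715] [0.5028 0.2681] [0.016 0.047]
```

View pics/s3.png

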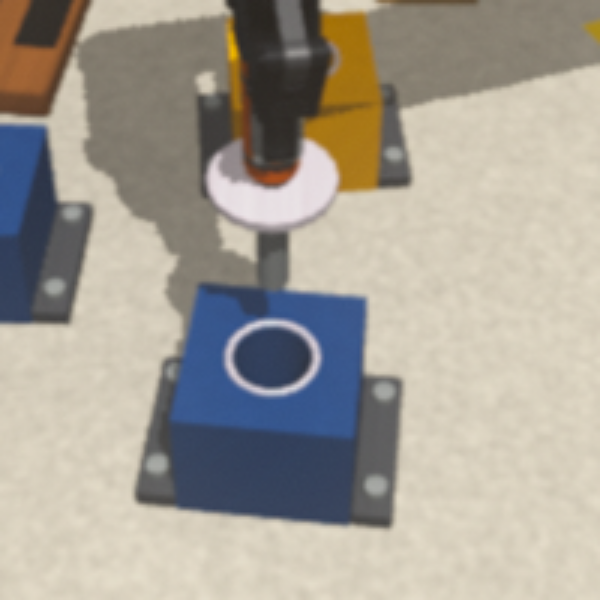

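The crop shows the rod upright above the near blue block, with the collar at (272,185) and the open hole at (272,357). Both sit on the same column, and the numbers agree within about 3 mm, so I start lowering.

move_arm:
  increments:
    - [[0.01, 0, 0, 0], [0.02, 0, 0, 0], [0.025, 0, 0, 0], [0.025, 0, 0, 0], [0.025, 0, 0, 0], [0.025, 0, 0, 0], [0.025, 0, 0, 0], [0.025, 0, 0, 0], [0.02, 0, 0, 0], [0.02, 0, 0, 0], [0.02, 0, 0, 0], [0.02, 0, 0, 0], [0.02, 0, 0, 0], [0.02, 0, 0, 0], [0.02, 0, 0, 0], [0.02, 0, 0, 0], [0.01, 0, 0, 0], [0, 0, 0, 0]]

```text
t: 10.08
tool_pos: [0.5131, 0.2717, 0.1518]
tool_rot: [0.936, 1.361, -0.938]
contact_force: [0.0, 0.4, -2.2]
opening: 0.0249
```

move_arm:
  increments:
    - [[0.01, 0, 0, 0], [0.01, 0, 0, 0], [0.01, 0, 0, 0], [0.01, 0, 0, 0], [0.01, 0, 0, 0], [0.01, 0, 0, 0], [0.01, 0, 0, 0], [0.005, 0, 0, 0], [0.005, 0, 0, 0], [0, 0, 0, 0], [0, 0, 0, 0]]

```text
t: 11.0
tool_pos: [0.5136, 0.2719, 0.1328]
tool_rot: [0.937, 1.36, -0.937]
contact_force: [0.4, 0.1, -0.6]
opening: 0.0248
```

move_arm:
  increments:
    - [[0.003, 0, 0, 0], [0.003, 0, 0, 0], [0.003, 0, 0, 0], [0.003, 0, 0, 0], [0.003, 0, 0, 0], [0.003, 0, 0, 0], [0.003, 0, 0, 0], [0, 0, 0, 0]]

```text
t: 11.67
tool_pos: [0.5135, 0.2718, 0.1273]
tool_rot: [0.937, 1.36, -0.937]
contact_force: [-0.0, -0.4, -1.3]
opening: 0.0247
```

move_arm:
  increments:
    - [[0.002, 0, 0, 0], [0.002, 0, 0, 0], [0.002, 0, 0, 0], [0, 0, 0, 0]]

```text
t: 12.0
tool_pos: [0.5136, 0.2719, 0.1259]
tool_rot: [0.937, 1.36, -0.937]
contact_force: [-0.4, 0.6, -2.3]
opening: 0.0253
```

move_arm:
  increments:
    - [[0.002, 0, 0, 0], [0.002, 0, 0, 0], [0, 0, 0, 0]]

```text
t: 12.25
tool_pos: [0.5136, 0.2719, 0.125]
tool_rot: [0.937, 1.36, -0.937]
contact_force: [0.0, -0.5, -1.8]
opening: 0.025
```

move_arm:
  increments:
    - [[0.002, 0, 0, 0], [0, 0, 0, 0]]

```text
t: 12.42
tool_pos: [0.5137, 0.272, 0.1249]
tool_rot: [0.937, 1.36, -0.937]
contact_force: [-0.8, 0.1, -0.5]
opening: 0.0251
```

move_arm:
  increments:
    - [[0.002, 0, 0, 0], [0, 0, 0, 0]]

```text
t: 12.58
tool_pos: [0.514, 0.272, 0.1249]
tool_rot: [0.938, 1.359, -0.937]
contact_force: [-1.3, -0.4, 3.6]
opening: 0.0248
```

move_arm:
  increments:
    - [[0.002, 0, 0, 0], [0, 0, 0, 0]]

```text
t: 12.75
tool_pos: [0.5141, 0.2721, 0.1249]
tool_rot: [0.938, 1.359, -0.936]
contact_force: [-1.9, -0.8, 6.3]
opening: 0.0248
```

Bottomed out: z holds steady while the force rises, at the expected height. I press lightly and hold for more than 2 s.

move_arm:
  increments:
    - [[0.001, 0, 0, 0], [0, 0, 0, 0], [0, 0, 0, 0], [0, 0, 0, 0], [0, 0, 0, 0], [0, 0, 0, 0], [0, 0, 0, 0], [0, 0, 0, 0], [0, 0, 0, 0], [0, 0, 0, 0], [0, 0, 0, 0], [0, 0, 0, 0]]

```text
t: 13.75
tool_pos: [0.5142, 0.2721, 0.1248]
tool_rot: [0.938, 1.359, -0.936]
contact_force: [-2.7, -0.8, 6.6]
opening: 0.0251
```

move_arm:
  increments:
    - [[0, 0, 0, 0], [0, 0, 0, 0], [0, 0, 0, 0], [0, 0, 0, 0], [0, 0, 0, 0], [0, 0, 0, 0], [0, 0, 0, 0], [0, 0, 0, 0], [0, 0, 0, 0], [0, 0, 0, 0], [0, 0, 0, 0], [0, 0, 0, 0], [0, 0, 0, 0]]

```text
t: 14.83
tool_pos: [0.5142, 0.2721, 0.1249]
tool_rot: [0.938, 1.359, -0.936]
contact_force: [-2.6, -1.5, 6.6]
opening: 0.0252
```

```bash
python3 chk.py s4.png
```

```text
14.8333 [0.5142 0.2721 0.1249] [-2.55 -1.55  6.56] 0.025242451298183165
side    0.08 422 [0.5118 0.2809 0.0838] [0.5113 0.2754] [0.059 0.055]
side    0.09 331 [0.509  0.2776 0.0862] [0.5125 0.2751] [0.058 0.053]
side    0.1 48 [0.5118 0.2813 0.0994] [0.5128 0.2796] [0.024 0.01 ]
side    0.11 11 [0.5223 0.2782 0.1089] [0.5223 0.2786] [0.005 0.01 ]
side    0.12 14 [0.5218 0.2788 0.1195] [0.5222 0.2781] [0.005 0.009]
side    0.13 11 [0.5216 0.2793 0.1294] [0.5219 0.2788] [0.005 0.007]
top    0.08 212 [0.5011 0.2651 0.0833] [0.5043 0.2691] [0.047 0.053]
top    0.09 137 [0.5006 0.2645 0.0861] [0.5046 0.2681] [0.044 0.052]
top    0.1 15 [0.5031 0.2665 0.1007] [0.5042 0.2687] [0.009 0.017]
top    0.11 18 [0.5033 0.2666 0.1106] [0.5041 0.2689] [0.01  0.031]
top    0.12 19 [0.5053 0.2625 0.1196] [0.5072 0.2605] [0.016 0.026]
top    0.13 17 [0.5033 0.2655 0.1298] [0.5036 0.2655] [0.008 0.018]
top    0.14 16 [0.5039 0.2647 0.1404] [0.5036 0.2647] [0.009 0.014]
top    0.15 13 [0.5019 0.2677 0.1503] [0.5026 0.268 ] [0.007 0.012]
top    0.16 14 [0.5032 0.2671 0.158 ] [0.506  0.2567] [0.014 0.042]
```

View pics/s4.png

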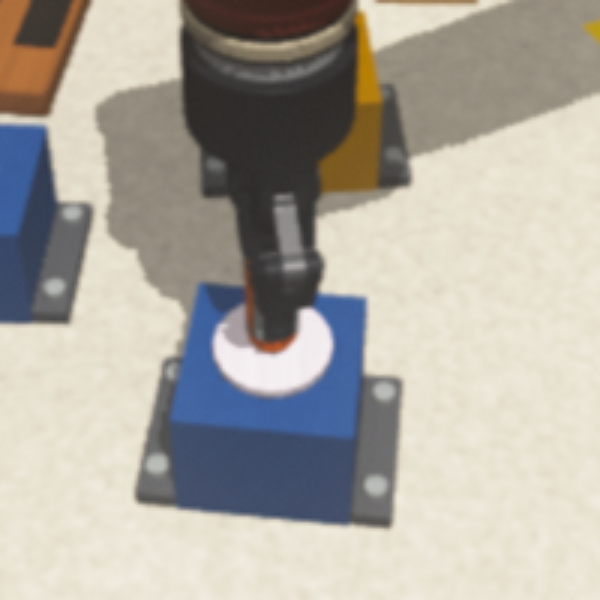

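The crop shows the collar at (272,345), close above the blue block's top. The measured height is about 0.085, as expected. Next: a little more hold, ease the load off, then open.

move_arm:
  increments:
    - [[0, 0, 0, 0], [0, 0, 0, 0], [0, 0, 0, 0], [0, 0, 0, 0], [-0.001, 0, 0, 0], [-0.001, 0, 0, 0], [-0.001, 0, 0, 0], [0, 0, 0, 0], [0, 0, 0, 0]]

```text
t: 15.78
tool_pos: [0.514, 0.2721, 0.1249]
tool_rot: [0.938, 1.359, -0.936]
contact_force: [-1.2, -0.0, 6.3]
opening: 0.0246
```

move_arm:
  increments:
    - [[0, 0, 0, 0], [0, 0, 0, 0], [0, 0, 0, 0], [0, 0, 0, 0], [0, 0, 0, 0], [0, 0, 0, 0], [0, 0, 0, 0], [0, 0, 0, 0]]
  gripper: 0.45

```text
t: 16.45
tool_pos: [0.5136, 0.2719, 0.124]
tool_rot: [0.937, 1.36, -0.937]
contact_force: [-0.0, -0.7, -0.5]
opening: 0.047
```

move_arm:
  increments:
    - [[0, 0, 0, 0], [0, 0, 0, 0], [0, 0, 0, 0], [0, 0, 0, 0], [0, 0, 0, 0], [0, 0, 0, 0], [0, 0, 0, 0]]
  gripper: 0

```text
t: 17.03
tool_pos: [0.5136, 0.2719, 0.1241]
tool_rot: [0.937, 1.36, -0.937]
contact_force: [0.5, -0.3, -0.8]
opening: 0.0853
```

```bash
python3 chk.py s5.png
```

```text
17.0333 [0.5136 0.2719 0.1241] [ 0.55 -0.26 -0.83] 0.08528666242601211
top    0.08 260 [0.5021 0.2676 0.0836] [0.5051 0.272 ] [0.046 0.059]
top    0.09 133 [0.5029 0.2651 0.0864] [0.5057 0.271 ] [0.045 0.057]
top    0.1 26 [0.5071 0.2639 0.1016] [0.5088 0.2674] [0.02  0.015]
top    0.11 23 [0.5079 0.2637 0.111 ] [0.509  0.2658] [0.018 0.011]
top    0.12 18 [0.5059 0.2644 0.1209] [0.5076 0.2666] [0.016 0.014]
top    0.13 23 [0.5063 0.2644 0.1298] [0.5073 0.2675] [0.015 0.015]
top    0.14 16 [0.5051 0.2643 0.1403] [0.5059 0.2655] [0.012 0.011]
top    0.15 21 [0.5041 0.2652 0.1502] [0.5045 0.2669] [0.011 0.013]
top    0.16 24 [0.5037 0.2679 0.1578] [0.5044 0.2679] [0.009 0.014]
```

View pics/s5.png

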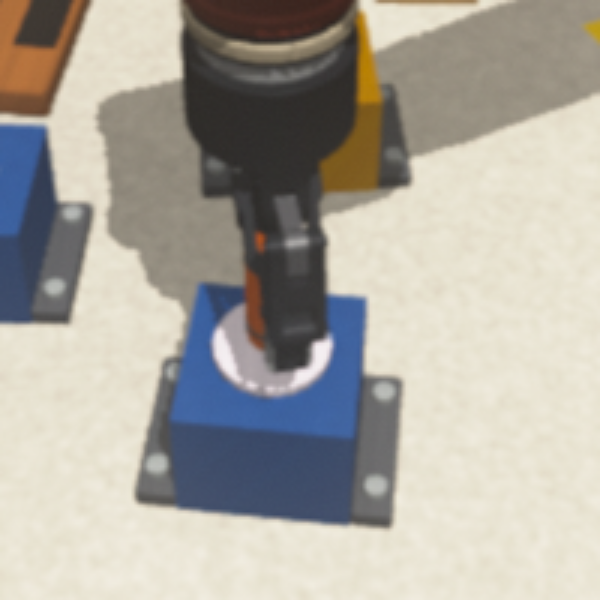

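The gripper is open and the rod is still standing; the collar is at (272,347). Next I retreat straight up.

move_arm:
  increments:
    - [[-0.005, 0, 0, 0], [-0.01, 0, 0, 0], [-0.02, 0, 0, 0], [-0.04, 0, 0, 0], [-0.05, 0, 0, 0], [-0.06, 0, 0, 0], [-0.06, 0, 0, 0], [-0.06, 0, 0, 0], [-0.06, 0, 0, 0], [-0.06, 0, 0, 0], [-0.06, 0, 0, 0], [-0.06, 0, 0, 0], [-0.03, 0, 0, 0], [0, 0, 0, 0], [0, 0, 0, 0], [0, 0, 0, 0]]

```text
t: 18.57
tool_pos: [0.5132, 0.2717, 0.267]
tool_rot: [0.936, 1.36, -0.938]
contact_force: [0.2, -0.5, -1.0]
opening: 0.0854
```

```bash
python3 chk.py s6.png; python3 - <<'E'
from h import *
im=ctrl.get_image("side");W=pts(im)
for r in ctrl.trace("side","short_rod")[:1]: print(r["score"],np.nanpercentile(W[r["region"]],[2,98],0).mean(0))
E
```

```text
18.5667 [0.5132 0.2717 0.267 ] [ 0.21 -0.46 -0.97] 0.08539156084321561
side    0.08 411 [0.5105 0.2799 0.0835] [0.5128 0.274 ] [0.062 0.066]
side    0.09 367 [0.5121 0.2781 0.0861] [0.5127 0.2751] [0.058 0.055]
side    0.1 76 [0.511  0.2804 0.1007] [0.5125 0.2777] [0.026 0.017]
side    0.11 81 [0.5108 0.2805 0.1104] [0.512 0.278] [0.025 0.013]
side    0.12 75 [0.5107 0.2806 0.1202] [0.5122 0.2781] [0.025 0.013]
side    0.13 77 [0.5112 0.2803 0.1298] [0.512  0.2779] [0.024 0.014]
side    0.14 86 [0.5101 0.2804 0.14  ] [0.5116 0.2779] [0.024 0.014]
side    0.15 86 [0.5105 0.2809 0.1505] [0.5115 0.2787] [0.024 0.015]
side    0.16 204 [0.5121 0.273  0.1586] [0.5121 0.2718] [0.025 0.026]
top    0.08 353 [0.511  0.2683 0.083 ] [0.5129 0.275 ] [0.06  0.074]
top    0.09 178 [0.5089 0.2675 0.0862] [0.5113 0.2727] [0.055 0.056]
top    0.1 28 [0.5086 0.2643 0.1013] [0.5105 0.2674] [0.023 0.016]
top    0.11 23 [0.5105 0.2637 0.1099] [0.5125 0.2654] [0.025 0.012]
top    0.12 27 [0.508  0.2641 0.1196] [0.5101 0.2667] [0.022 0.013]
top    0.13 29 [0.5078 0.2645 0.1301] [0.5094 0.2669] [0.02  0.015]
top    0.14 26 [0.509  0.2634 0.1406] [0.5108 0.2654] [0.022 0.011]
top    0.15 30 [0.5077 0.2651 0.1503] [0.5107 0.2683] [0.025 0.02 ]
top    0.16 160 [0.5122 0.2721 0.1584] [0.5123 0.2721] [0.024 0.025]
0.75 [ 0.50976934 -0.30062549  0.115667  ]
```

View pics/s6.png

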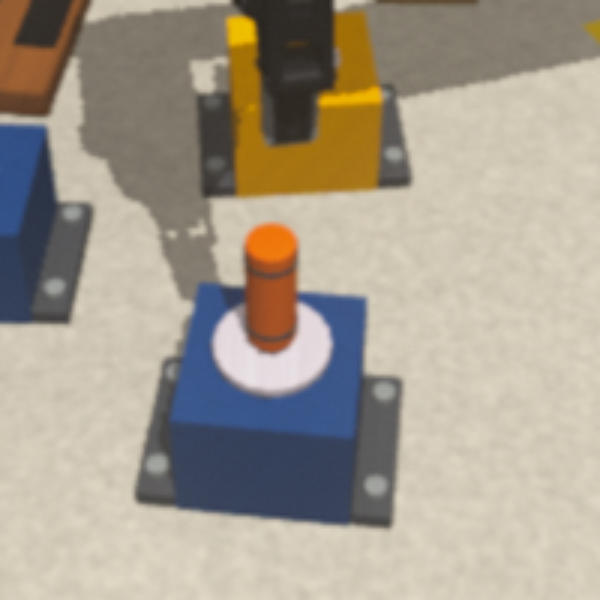

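The rod stands upright in the near blue block (grip at (270,285), collar at (272,345)). Its top is at about 0.159, as expected for a bottomed rod, and the gripper is clear above it.

```bash
python3 -c "
from station import ctrl
print(ctrl.finish_job())"
```

```text
the job is handed in; nothing more can be done
None
```

I took the orange-handled rod from the rack and lowered it upright into the hole of the blue block nearest the base. I crept the last few millimetres until it bottomed out. I pressed it at about 6.5 N (roughly 8 N above the free reading) for about 2.5 s, eased the load off, let go and backed straight up. The job was handed in at about 19 s, within the 43 s limit.

**Last checks:**
- **Depth:** the TCP stopped at 0.125 m as the force rose, which is where a clear hole should stop it. After release, the cameras put the rod's top at about 0.159 m and the collar close to its expected 0.085 m, so the socket is clear to full depth.
- **Standing:** the rod is upright and centred in the hole, and the gripper is well clear above it.
- **Black-handled rod:** still hanging in the rack.

**Disagreements:** the wrist camera placed the rod in the rack 3–4 mm away from where the fixed cameras did. This did not matter with the hole's 12 mm clearance. The force still read 6.3 N after I eased off, so a little of the pressing load remained when the jaws opened. The tool settled about 1 mm and the rod did not shift visibly.

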